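Turn down the gas under the full griddle plate

ROBOT

A 7-joint arm with a two-finger parallel gripper is mounted at the origin on the work surface. World frame = base frame: x ahead of the robot, y to its left, z up, the work surface at z = 0. Lengths are in m, angles in rad, forces in N, time in s.
With the tool pointing down it reaches from about 0.425 to 0.875 m from the base axis. Payload 4.7 kg.
Tool frame: the origin (TCP) lies at the very end of the fingers, on their centre line; the grasp point (between the pads) lies 19 mm behind it; x points along the fingers, y is the direction in which the jaws open and shut, and the axes are right-handed (so a half turn about x gives the same grasp; the last joint's range is limited). The gripper opens to 85 mm and grips with 20 to 120 N. Pads are 22 mm wide; open, the fingers measure 114 mm over their backs; the gripper's body (76 mm by 85 mm) begins 54 mm behind the grasp point. The pads swing forward as they close: fully open they stand 13 mm farther back than shut.
Start: joints at [1.361, 0.321, -0.07, 1.45, 0.023, 1.371, -0.057], TCP at [0.144, -0.634, 0.231] pointing down, gripper open.
Joint ranges: [-2.86, 2.86], [-0.3, 2.09], [-1.38, 1.24], [0.06, 2.45], [-1.56, 4.7], [0.09, 2.05], [-2.69, 2.69]. Speed limits (rad/s): [2.57, 2.57, 3.14, 3.14, 3.14, 3.14, 3.14].

INTERFACE

Orientations are given as a rotation vector (axis times angle).
In Python, from bench import state, cams, ticket gives the robot as it stands.
- The arm moves only by the tool send_rows, never from a script. Its argument "motion" is a list of rows, each an object with "offset": the shift along the tool's x, y, z in cm, a list of three; "roll": the turn about the tool's x in degrees. A call has 1 to 10 rows; each row is the pose to reach, as a shift and turn from the pose measured when the call began, along the tool's axes at that moment; what a row does not reach only later rows make up. A row lasts 1/12 s, in which the tool goes at most 41.7 mm and 7.16 degrees, less where a joint would pass 70% of its speed; a pose out of reach is approached as far as the arm can. A call with a gripper value outside its range is refused whole. "hand" is the finger opening in cm, from 0 to 8.54, set as the call begins (left out, the last holds). The fingers move at their own pace and stop on an object; "squeeze" is the grip in N (left out, the last holds). Time passes only in rows, so rows that repeat a pose let the fingers close. It gives the time, the measured TCP pose, the force and the opening at its end, in the units of the state.
- state(): the state, without advancing time (a new reading comes with each control period).
- cams.snapshot(name): name is "side" or "top" or "wrist"; returns a dict with "image" (384x512x3 uint8, blue, green, red), "depth" (384x512 float32, m along the optical axis (not along the pixel's ray), 0 where there is no reading), "fx", "fy", "cx", "cy" (pixels), "R" (3x3) and "t" (3): a world point X has camera coordinates R X + t. Camera axes: x right, y down, z forward; pixel columns grow to the right and rows downward; lengths in m; the calibration is good to about 2 mm. A picture is of the moment at which its call begins.
- ticket.hand_in(): hands the job in, once; it reports no verdict.
The state is a dict: "clock": time; "qpos": joint angles; "qvel": joint speeds; "joint_efforts": joint torques, N m; "position": TCP position; "tcp_rot": TCP orientation; "wrist_force": force on the tool from outside, world axes, zero at the start; "wrist_torque": the same for the moment, N m; "finger_gap": finger opening in m.
Only numpy, scipy, OpenCV 4.12 (cv2) and the standard library are available. Lean on these libraries where they do the work, as an engineer would, in place of code of your own. Each camera call takes 0.05 s, during which the arm holds its last target.

TASK

The batter balls on the full griddle plate are browned: turn that plate's gas knob down until its pointed nose lines up with the raised black tab on the white marker ring around it, then let go. Leave the marker ring where it is set, and leave the empty plate's knob alone.

Things in the scene. Friction and masses are not known exactly. Their poses are not given: they have to be found in the camera images.
- full: Griddle station whose black iron plate holds 15 browned balls; an identical one with an empty plate stands beside it, in either order. 170 mm wide, 380 mm long: a flat metal apron (130 mm deep, top 90 mm above the counter) nearest the robot, then the plate (rim 117 mm high, balls up to 135 mm, from 67 mm past the knob's axis). Origin: on the counter under the knob's axis; x to the plate, z up.
- full_grip (a point): Its black knob: skirt 56 mm across, top at 104 mm; on it an upright bar with flat sides, 14 thick, 53 long, top at 141 mm, one end a pointed nose (foot 36 from axis), white line towards it. Turns about z, 0.05 N m, stays put, stops at least 0.35 rad beyond start and tab. Point: on the axis at 128 mm; grip here; x to the nose. The nose starts at the left, tab 0.55-1.5 rad clockwise from above.
- full_mark (a point): Raised black tab on the white marker ring round that knob: 18 mm long radially, 8 mm wide, its top 9 mm above the apron. The ring is flat, 112 mm across, 3 mm thick, stiff, set differently each time, the tab always on the plate's side. Point: middle of the tab's top, 45 mm from the knob's axis; x points straight out from that axis. The knob is set when its nose points the same way.
- empty_nose (a point): Nose of the other, identical knob, on the station whose plate is empty: point at the foot of the nose, 31 mm from that knob's axis, 107 mm above the counter; x points out along the nose. To be left alone.

How it is judged:
By the outcome, as a careful person would: the job done as asked, in the order asked, and still so for the second after the job is handed in, with the robot touching nothing.
It also fails if it takes over 32 s, if anything falls off the work surface, if the arm or the gripper's body presses on something with over 40 N, if the wrist force passes 120 N, or if a joint passes its speed limit or range.

## Working session

There is one attempt and no reset: what is moved stays moved. The work goes in short steps, Python scripts to look and compute and a tool call to move; the robot and the scene stay as the last step left them, time stands still between calls to the robot, and variables do not carry over. Pictures are saved under pics/ and viewed, and the job is handed in when it is done.

Besides the shell and the picture viewer there is one more tool, called after "Emit:" by a JSON object that holds its "name" and its "arguments". send_rows: Moves the arm, as the interface text tells. Its arguments: {"type":"object","properties":{"motion":{"type":"array"},"hand":{"type":"number"},"squeeze":{"type":"number"}},"required":["motion"]}

```bash
mkdir -p pics
python3 - <<'E'
from bench import state, cams
import cv2,numpy as np,pickle
s=state(); print({k:np.round(v,3) for k,v in s.items()})
d={}
for n in("top","side","wrist"):
    c=cams.snapshot(n); d[n]=c; cv2.imwrite(f"pics/{n}0.png",c["image"]); print(n,c["fx"],c["cx"],c["cy"],(-c["R"].T@c["t"]).round(3))
pickle.dump(d,open("d0.pkl","wb"))
E
```

```text
{'clock': np.float64(0.0), 'qpos': array([ 1.361,  0.322, -0.07 ,  1.452,  0.023,  1.371, -0.057]), 'qvel': array([-0.001, -0.001,  0.002,  0.001, -0.002,  0.   ,  0.002]), 'joint_efforts': array([-0.0000e+00, -4.9358e+01, -3.8200e-01, -3.1433e+01,  1.3000e-02,
        1.1000e-02, -0.0000e+00]), 'position': array([ 0.144, -0.633,  0.23 ]), 'tcp_rot': array([ 2.104,  0.239, -2.104]), 'wrist_force': array([0.247, 0.193, 0.031]), 'wrist_torque': array([ 0.006,  0.034, -0.005]), 'finger_gap': np.float64(0.085)}
top 372.5940393188552 254.04257879875155 194.33522429100395 [ 0.424 -0.     0.813]
side 437.5279823674748 258.91430086705606 193.26011810968436 [0.407 0.735 0.565]
wrist 277.3185703287367 254.4905624133823 194.54719770554073 [ 0.221 -0.617  0.372]
```

View pics/top0.png

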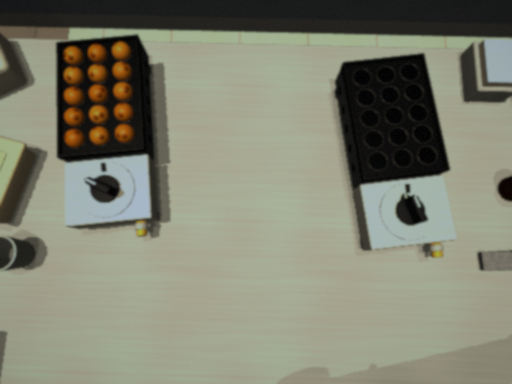

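View pics/side0.png

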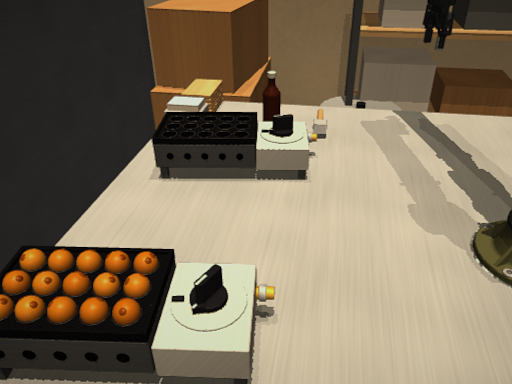

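The top view shows the full station at left, with its knob near (105,188), its nose at about (86,181) and its tab at about (103,166). The empty station is at right. Next I'll zoom in and measure.

```bash
cat > h.py <<'E'
import numpy as np,cv2
def ray(c,u,v,z):
    d=c["R"].T@np.array([(u-c["cx"])/c["fx"],(v-c["cy"])/c["fy"],1]); o=-c["R"].T@c["t"]
    return o+d*(z-o[2])/d[2]
def proj(c,X):
    p=c["R"]@X+c["t"]; return np.array([c["fx"]*p[0]/p[2]+c["cx"],c["fy"]*p[1]/p[2]+c["cy"]])
def topgrid(c,x0,y0,h,z,s):  # rectified view of plane z: up=+x,left=+y
    P=[(x0+h,y0+h),(x0+h,y0-h),(x0-h,y0-h),(x0-h,y0+h)]
    src=np.float32([proj(c,np.array([*p,z])) for p in P]); n=int(2*h*s)
    M=cv2.getPerspectiveTransform(src,np.float32([[0,0],[n,0],[n,n],[0,n]]))
    return cv2.warpPerspective(c["image"],M,(n,n),flags=cv2.INTER_CUBIC)
E
python3 - <<'E'
from h import *; import pickle
d=pickle.load(open("d0.pkl","rb"))
t=d["top"];s=d["side"]
a=cv2.resize(t["image"][145:235,55:160],None,fx=5,fy=5,interpolation=cv2.INTER_CUBIC)
cv2.imwrite("pics/z_top.png",a)
cv2.imwrite("pics/z_side.png",cv2.resize(s["image"][255:345,155:265],None,fx=5,fy=5,interpolation=cv2.INTER_CUBIC))
# masks: apron top (white) in the top view
im=t["image"][140:240,50:170].astype(int)
g=im.max(2)
for nm,c,roi in(("top",t,(140,240,50,170)),("side",s,(240,384,150,280))):
    r=roi; g=cv2.cvtColor(c["image"],cv2.COLOR_BGR2GRAY)[r[0]:r[1],r[2]:r[3]]
    m=(g<60).astype(np.uint8); n,l,st,ce=cv2.connectedComponentsWithStats(m)
    for i in range(1,n):
        if st[i,4]>15: print(nm,st[i]+[r[2],r[0],0,0,0],ce[i]+[r[2],r[0]], ray(c,*(ce[i]+[r[2],r[0]]),.099).round(4))
E
```

```text
top [  58  140  102   83 2072] [115.22297297 158.06370656] [0.6267 0.2818 0.099 ]
top [ 90 176  29  26 554] [104.86281588 188.33393502] [0.5648 0.2963 0.099 ]
top [ 84 221  50   6  80] [108.825 223.975] [0.4952 0.2817 0.099 ]
side [ 150  249   55  135 1904] [162.33088235 308.28886555] [0.6215 0.331  0.099 ]
side [ 190  265   38   49 1187] [209.29317607 292.36310025] [0.5644 0.2899 0.099 ]
side [172 296  12   5  59] [177.59322034 298.03389831] [0.6067 0.3086 0.099 ]
side [250 297   9  63 103] [252.55339806 327.13592233] [0.4896 0.3425 0.099 ]
side [204 378  44   6 235] [225.46808511 380.67659574] [0.5063 0.4269 0.099 ]
```

View pics/z_top.png

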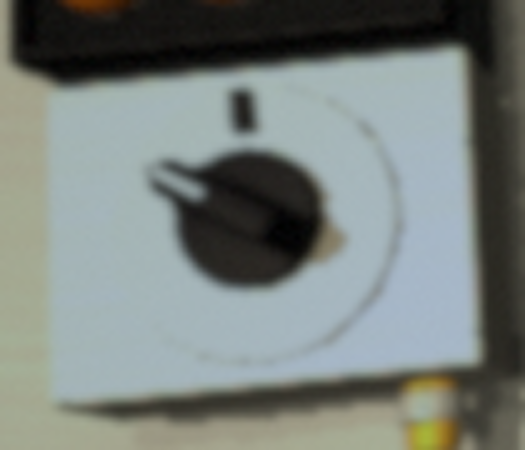

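View pics/z_side.png

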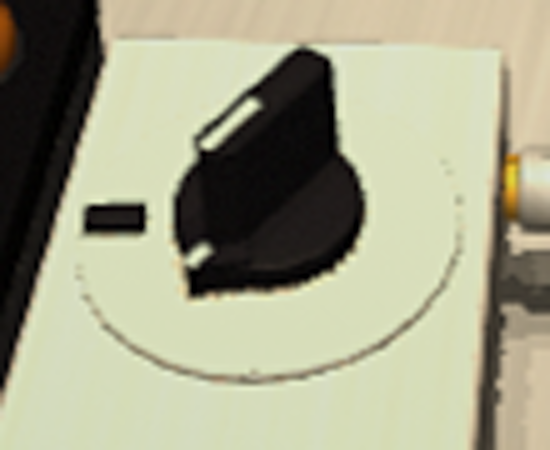

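Run:
```python
from h import *; import pickle
d=pickle.load(open("d0.pkl","rb"))
for n,z in(("top",.104),("side",.104),("side",.09),("top",.09)):
    a=topgrid(d[n],.56,.29,.1,z,3000); 
    # dark contour circle
    cv2.imwrite(f"pics/r_{n}{int(z*1000)}.png",a)
b=np.hstack([cv2.resize(cv2.imread(f"pics/r_{n}104.png"),(400,400)) for n in("top","side")]); cv2.imwrite("pics/r.png",b)
for n,c in d.items():
    if n=="wrist":continue
    # apron mask: bright & connected
    hsv=cv2.cvtColor(c["image"],cv2.COLOR_BGR2HSV)
    print(n,[hsv[int(v),int(u)] for u,v in [proj(c,np.array([.51,.33,.09])),proj(c,np.array([.51,.33,0])),proj(c,np.array([.45,.3,0]))]])
```

```text
top [array([ 98,  30, 187], dtype=uint8), array([ 84,  16, 161], dtype=uint8), array([ 37,  33, 170], dtype=uint8)]
side [array([ 35,  42, 221], dtype=uint8), array([ 19,  65, 113], dtype=uint8), array([ 20,  55, 207], dtype=uint8)]
```

View pics/r.png

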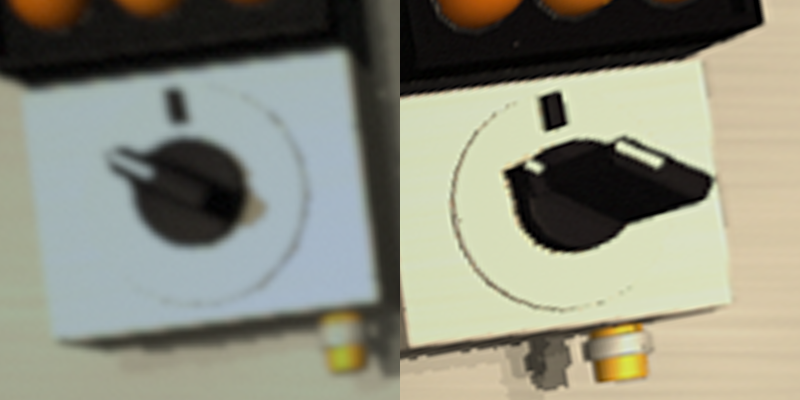

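```bash
cat > m.py <<'E'
from h import *; from scipy.optimize import least_squares
S=3000
def w(p,x0,y0,h=.1): return np.array([x0+h-(p[...,1]+.5)/S, y0+h-(p[...,0]+.5)/S]).T
def dark(c,z,x0,y0,th):
    a=topgrid(c,x0,y0,.1,z,S); g=cv2.cvtColor(a,cv2.COLOR_BGR2GRAY); m=(g<th).astype(np.uint8)
    cs,_=cv2.findContours(m,cv2.RETR_EXTERNAL,cv2.CHAIN_APPROX_NONE); return [(w(k[:,0].astype(float),x0,y0),cv2.contourArea(k)/S**2*1e6,k) for k in cs],g
def circ(P,r,lo,hi,c0):
    c=np.array(c0)
    for _ in range(6):
        a=np.arctan2(*(P-c).T[::-1]); q=P[(np.mod(a-lo,2*np.pi)<hi-lo)&(abs(np.hypot(*(P-c).T)-r)<.006)]
        f=least_squares(lambda v:np.hypot(q[:,0]-v[0],q[:,1]-v[1])-v[2],[*c,r],loss="soft_l1",f_scale=.0005); c=f.x[:2]
    return f.x,len(q),np.sqrt(np.mean(f.fun**2))
E
python3 - <<'E'
from m import *; import pickle
d=pickle.load(open("d0.pkl","rb"))
for n,th in(("top",95),("side",110)):
    cs,g=dark(d[n],.104,.56,.29,th)
    for P,A,k in cs:
        if 1500<A<6000:
            print(n,"knob A",A,P.mean(0).round(4))
            # arcs where bar doesn't hide: robot side
            lo,hi=((np.pi*.75,np.pi*1.25) if n=="top" else (np.pi*.55,np.pi*1.1))
            print(circ(P,.028,lo,hi,(.562,.295)))
    cs,g=dark(d[n],.099,.56,.29,th)
    for P,A,k in cs:
        if 60<A<300: 
            M=cv2.moments(k); cc=w(np.array([M['m10']/M['m00'],M['m01']/M['m00']]),.56,.29); r=cv2.minAreaRect(k); print(n,"tab",A,cc.round(4),np.array(r[1])/S,r[2])
    # ring: weak edge
    a=topgrid(d[n],.56,.29,.1,.0915,S); g=cv2.cvtColor(a,cv2.COLOR_BGR2GRAY).astype(np.float32)
    bl=cv2.GaussianBlur(g,(0,0),12); dd=bl-cv2.GaussianBlur(g,(0,0),1.5)
    yy,xx=np.where((dd>6)); P=w(np.c_[xx,yy].astype(float),.56,.29)
    print("ring",circ(P,.056,-np.pi,np.pi,(.562,.292)))
    # apron edges: dark/bright transitions at z=.09
E
```

```text
top knob A 2440.8333333333335 [0.567  0.3009]
(array([0.56650196, 0.29348295, 0.02949309]), 127, np.float64(0.00017343150918584877))
top tab 111.72222222222221 [0.608  0.3039] [0.01640838 0.00804076] 78.69007110595703
ring (array([0.56403602, 0.29464503, 0.05381041]), 4286, np.float64(0.0013878764458116252))
side knob A 3829.6111111111113 [0.5651 0.291 ]
(array([0.56081163, 0.30584681, 0.02711097]), 139, np.float64(0.0003252792283758038))
side tab 196.61111111111111 [0.6064 0.3089] [0.01854883 0.01192078] 79.50852966308594
ring (array([0.56302368, 0.29776659, 0.05552128]), 7554, np.float64(0.002196727304267863))
```

```bash
cat >> h.py <<'E'
from scipy.spatial.transform import Rotation as Ro
def off(s,target):  # cm along tool axes
    return (Ro.from_rotvec(s["tcp_rot"]).as_matrix().T@(np.array(target)-s["position"])*100).round(2)
def jaw(s):
    y=Ro.from_rotvec(s["tcp_rot"]).as_matrix()[:,1]; return np.degrees(np.arctan2(y[1],y[0]))
E
python3 - <<'E'
from h import *; import pickle
from bench import state
s=state(); print(Ro.from_rotvec(s["tcp_rot"]).as_matrix().round(3),jaw(s))
for t in([.36,-.32,.33],[.48,.0,.33],[.50,.29,.30]): print(t,off(s,t))
d=pickle.load(open("d0.pkl","rb")); c=d["top"]
v,u=np.mgrid[:384,:512]; D=c["depth"]
X=np.stack([(u-c["cx"])/c["fx"]*D,(v-c["cy"])/c["fy"]*D,D],-1)
W=(X-c["t"])@c["R"]
for (a,b) in [(508,188),(15,250),(490,60),(10,70),(10,180)]: print(a,b,W[b,a].round(3), W[max(b-10,0):b+10,max(a-10,0):a+10,2].max().round(3))
E
```

```text
[[-0.     0.222 -0.975]
 [ 0.001 -0.975 -0.222]
 [-1.    -0.001  0.   ]] -77.17575454717354
[0.36, -0.32, 0.33] [ -9.92 -25.78 -28.  ]
[0.48, 0.0, 0.33] [ -9.88 -54.32 -46.81]
[0.5, 0.29, 0.3] [ -6.84 -82.15 -55.2 ]
508 188 [ 0.599 -0.536  0.035] 0.813
15 250 [0.442 0.467 0.08 ] 0.813
490 60 [ 0.869 -0.494  0.082] 0.813
10 70 [0.83  0.544 0.065] 0.081
10 180 [0.584 0.508 0.064] 0.813
```

View pics/wrist0.png

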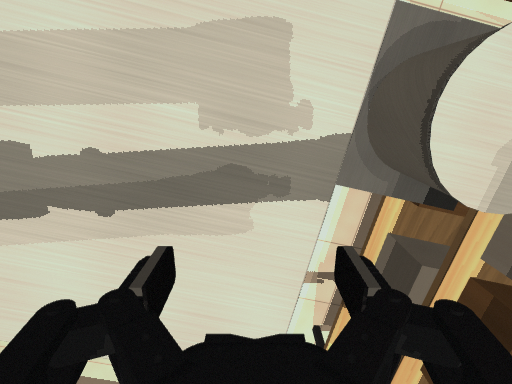

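The wrist view shows only counter and cabinet beside the arm, with the fingers at the bottom, and nothing is in the way. I'll lift and move towards the full station.

Emit:
{"name": "send_rows", "arguments": {"motion": [{"offset":[-3,-2,-2],"roll":0},{"offset":[-6,-5,-5],"roll":0},{"offset":[-8,-8,-8],"roll":0},{"offset":[-9,-11,-11],"roll":0},{"offset":[-9,-14,-14],"roll":0},{"offset":[-9,-17,-17],"roll":0},{"offset":[-9,-19.5,-20],"roll":0},{"offset":[-9,-22,-23],"roll":0},{"offset":[-9,-24,-26],"roll":0},{"offset":[-9,-26,-28],"roll":0}]}}

```text
clock: 0.98
position: [0.3613, -0.3151, 0.3208]
tcp_rot: [2.103, 0.24, -2.102]
wrist_force: [0.8, -0.0, -0.5]
finger_gap: 0.0855
```

Run:
```python
from h import *
from bench import state
s=state();print(s["clock"],s["position"],jaw(s),s["qpos"].round(2))
for t in([.46,-.02,.32],[.48,.25,.29]): print(t,off(s,t))
```

```text
0.9833 [ 0.36134493 -0.31510058  0.32082115] -77.05877446651569 [ 1.04 -0.06 -0.36  1.7  -0.02  1.5  -0.66]
[0.46, -0.02, 0.32] [  0.12 -26.55 -16.22]
[0.48, 0.25, 0.29] [  3.16 -52.41 -24.22]
```

Emit:
{"name": "send_rows", "arguments": {"motion": [{"offset":[0,-2,-1.5],"roll":0},{"offset":[0,-5,-3],"roll":0},{"offset":[0,-8,-5],"roll":0},{"offset":[0,-11,-7],"roll":0},{"offset":[0,-14,-9],"roll":0},{"offset":[0,-17,-11],"roll":0},{"offset":[0,-20,-13],"roll":0},{"offset":[0,-23,-15],"roll":0},{"offset":[0,-26,-16],"roll":0},{"offset":[0,-29,-17],"roll":0}]}}

```text
clock: 1.82
position: [0.4621, 0.0075, 0.3211]
tcp_rot: [2.102, 0.241, -2.102]
wrist_force: [0.2, 0.4, 0.4]
finger_gap: 0.0853
```

Run:
```python
from h import *
from bench import state
s=state();print(s["clock"],s["position"],jaw(s),s["qpos"].round(2))
for t in([.48,.25,.29],): print(t,off(s,t))
```

```text
1.8167 [0.46207579 0.00754833 0.32109985] -77.01556905597951 [ 0.77 -0.12 -0.76  1.72 -0.08  1.5  -1.33]
[0.48, 0.25, 0.29] [  3.14 -23.22  -7.19]
```

Emit:
{"name": "send_rows", "arguments": {"motion": [{"offset":[0.3,-2,-0.7],"roll":-6},{"offset":[0.8,-5,-1.5],"roll":-12},{"offset":[1.2,-8,-2.5],"roll":-18},{"offset":[1.6,-11,-3.5],"roll":-24},{"offset":[2.0,-14,-4.5],"roll":-28},{"offset":[2.4,-17,-5.5],"roll":-28},{"offset":[2.8,-19.5,-6],"roll":-28},{"offset":[3.1,-22,-6.5],"roll":-28},{"offset":[3.1,-23.2,-7.2],"roll":-28},{"offset":[3.1,-23.2,-7.2],"roll":-28}]}}

```text
clock: 2.65
position: [0.479, 0.2535, 0.29]
tcp_rot: [1.804, 0.684, -1.803]
wrist_force: [0.3, 0.1, 0.3]
finger_gap: 0.0859
```

Run:
```python
from h import *
import pickle
from bench import state,cams
s=state();print(s["clock"],s["position"],jaw(s),s["qpos"].round(2))
c=cams.snapshot("wrist"); pickle.dump(c,open("w1.pkl","wb")); cv2.imwrite("pics/w1.png",c["image"])
print(c["R"].round(3),-c["R"].T@c["t"], proj(c,np.array([.563,.296,.104])))
```

```text
2.65 [0.47897747 0.25350926 0.29003996] -48.68288941023785 [ 0.41  0.17 -1.05  1.6   0.14  1.45 -1.49]
[[ 0.66  -0.751 -0.004]
 [-0.714 -0.63   0.305]
 [-0.231 -0.198 -0.952]] [0.53803412 0.30364068 0.4318109 ] [275.64795269  92.93478689]
```

View pics/w1.png

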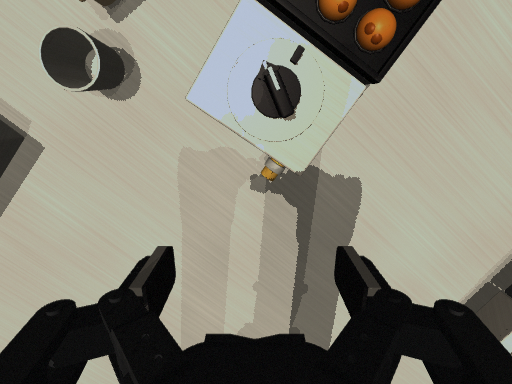

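The wrist view shows the knob at about (276,92), the nose at about (265,65) and the tab at (297,55), with the whole ring visible.

Run:
```python
from m import *; import pickle
c=pickle.load(open("w1.pkl","rb"))
a=topgrid(c,.56,.296,.1,.104,S); cv2.imwrite("pics/rw.png",a)
g=cv2.cvtColor(a,cv2.COLOR_BGR2GRAY)
for z in(.104,.099):
    for P,A,k in dark(c,z,.56,.296,110)[0]:
        if 60<A<6000 and abs(P.mean(0)-[.57,.296]).max()<.07:
            M=cv2.moments(k); cc=w(np.array([M['m10']/M['m00'],M['m01']/M['m00']]),.56,.296); r=cv2.minAreaRect(k); print(z,A,cc.round(4),np.array(r[1])/S,r[2])
            if A>1500 and z==.104:
                for lo,hi in((np.pi*.6,np.pi*1.1),(np.pi*.6,np.pi*1.8),(-.8,.9),(-.8,3.5)): print(lo,hi,circ(P,.028,lo,hi,(.563,.296)))
a=topgrid(c,.56,.296,.1,.0915,S); g=cv2.cvtColor(a,cv2.COLOR_BGR2GRAY).astype(np.float32)
dd=cv2.GaussianBlur(g,(0,0),12)-cv2.GaussianBlur(g,(0,0),1.5)
yy,xx=np.where(dd>8); P=w(np.c_[xx,yy].astype(float),.56,.296)
print("ring",circ(P,.056,-np.pi,np.pi,(.563,.296)),circ(P,.056,1,5,(.563,.296)))
```

```text
0.104 2376.333333333333 [0.563  0.2952] [0.05561546 0.0560576 ] 62.949398040771484
1.8849555921538759 3.455751918948773 (array([0.56376559, 0.29635074, 0.02762651]), 119, np.float64(0.00020215425641253854))
1.8849555921538759 5.654866776461628 (array([0.56337341, 0.29569534, 0.027594  ]), 319, np.float64(0.0020550956372073852))
-0.8 0.9 (array([0.56228718, 0.29667112, 0.02860193]), 128, np.float64(0.0002709207834007711))
-0.8 3.5 (array([0.56363287, 0.29676185, 0.02742016]), 412, np.float64(0.001655063218577018))
0.104 146.7222222222222 [0.6061 0.3048] [0.0189451  0.00941798] 79.2156982421875
0.099 2449.166666666667 [0.5634 0.2951] [0.0565058  0.05695422] 62.969139099121094
0.099 152.11111111111111 [0.6071 0.3049] [0.01927718 0.00948078] 79.50852966308594
ring (array([0.56330047, 0.29612695, 0.05533166]), 3057, np.float64(0.001314931206356735)) (array([0.56382629, 0.29640405, 0.05571942]), 1991, np.float64(0.0006606343305259504))
```

View pics/rw.png

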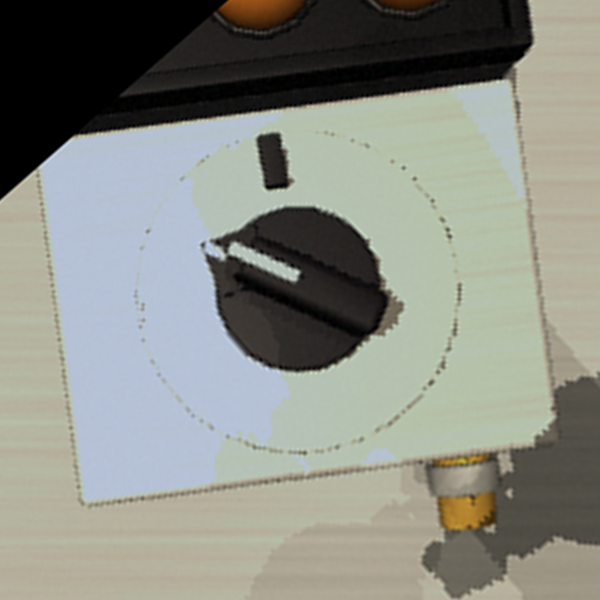

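```bash
cat > line.py <<'E'
from m import *
def wl(c,x0,y0,z=.141,rad=.05,ref=None):
    a=topgrid(c,x0,y0,.1,z,S); g=cv2.cvtColor(a,cv2.COLOR_BGR2GRAY)
    m=(g>130).astype(np.uint8); m=cv2.morphologyEx(m,cv2.MORPH_OPEN,np.ones((5,5)))
    n,l,st,ce=cv2.connectedComponentsWithStats(m)
    for i in range(1,n):
        A=st[i,4]/S**2*1e6
        if 15<A<200:
            P=w(np.argwhere(l==i)[:,::-1].astype(float),x0,y0); q=P-P.mean(0); u,s,v=np.linalg.svd(q,full_matrices=False); d=v[0]*np.sign(v[0]@(P.mean(0)-[.5635,.2962]))
            print("A",A.round(1),P.mean(0).round(4),"len",np.ptp(q@v[0]).round(4),np.ptp(q@v[1]).round(4),"ang",np.degrees(np.arctan2(d[1],d[0])).round(1))
E
python3 - <<'E'
from line import *; import pickle
from bench import state
d=pickle.load(open("d0.pkl","rb")); d["w"]=pickle.load(open("w1.pkl","rb"))
for n in("top","side","w"): print(n); wl(d[n],.5635,.2962)
s=state(); print(off(s,[.5635,.2962,.20]),off(s,[.5635,.2962,.112]),jaw(s))
E
```

```text
top
A 15.1 [0.6607 0.3048] len 0.0045 0.0041 ang -49.9
side
A 58.2 [0.6619 0.2791] len 0.0235 0.005 ang -87.7
A 78.9 [0.6505 0.3716] len 0.0148 0.0077 ang -32.9
A 99.1 [0.5687 0.3075] len 0.0227 0.0049 ang 66.7
w
A 80.7 [0.5688 0.3077] len 0.0221 0.004 ang 65.9
A 84.3 [0.5042 0.2494] len 0.0141 0.0093 ang -69.2
A 44.6 [0.4941 0.2487] len 0.0096 0.007 ang 157.6
[ 9.    2.19 -9.28] [17.8   2.22 -9.27] -48.801943011279576
```

The nose points at 66° in both views and the tab is at 11°. The axis is at (0.5635, 0.296), with the two views agreeing. I'll hover above the knob with the jaws across the bar.

Emit:
{"name": "send_rows", "arguments": {"hand": 5, "motion": [{"offset":[1,0.3,-2],"roll":-6},{"offset":[2.5,0.9,-4],"roll":-12},{"offset":[4.5,1.5,-6.5],"roll":-18},{"offset":[6.5,2,-8.5],"roll":-24},{"offset":[8,2.2,-9.3],"roll":-24.8},{"offset":[9,2.2,-9.3],"roll":-24.8},{"offset":[9,2.2,-9.3],"roll":-24.8},{"offset":[9,2.2,-9.3],"roll":-24.8}]}}

```text
clock: 3.37
position: [0.5633, 0.2951, 0.2001]
tcp_rot: [1.511, 0.982, -1.513]
wrist_force: [0.4, 0.1, -0.6]
finger_gap: 0.0499
```

Run:
```python
from h import *
import pickle
from bench import state,cams
s=state();print(s["clock"],s["position"],jaw(s),s["qpos"].round(2),s["finger_gap"])
for n in("wrist","side"):
    c=cams.snapshot(n); pickle.dump(c,open(f"{n}2.pkl","wb")); cv2.imwrite(f"pics/{n}2.png",c["image"])
print(off(s,[.5635,.2962,.111]))
```

```text
3.3667 [0.56331584 0.29506284 0.20010916] -24.087045620751006 [ 0.23  0.5  -1.02  1.5   0.43  1.38 -1.24] 0.04985316205834428
[ 8.91 -0.01 -0.11]
```

View pics/wrist2.png

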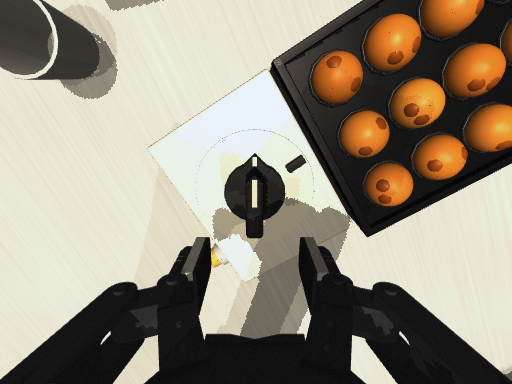

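View pics/side2.png

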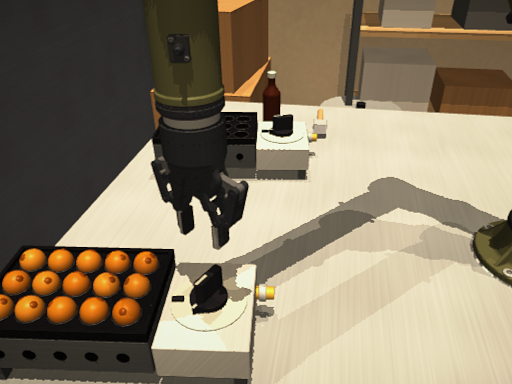

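The bar lies upright at column 254 in the wrist view, centred between the jaws, and the nose is on the far side. Descending.

Emit:
{"name": "send_rows", "arguments": {"motion": [{"offset":[2,0,-0.1],"roll":0},{"offset":[4,0,-0.1],"roll":0},{"offset":[6,0,-0.1],"roll":0},{"offset":[7.5,0,-0.1],"roll":0},{"offset":[8.5,0,-0.1],"roll":0},{"offset":[8.9,0,-0.1],"roll":0},{"offset":[8.9,0,-0.1],"roll":0}]}}

```text
clock: 4.05
position: [0.5641, 0.2968, 0.1125]
tcp_rot: [1.513, 0.982, -1.51]
wrist_force: [1.1, -0.8, -0.5]
finger_gap: 0.0499
```

Emit:
{"name": "send_rows", "arguments": {"hand": 0.8, "squeeze": 30, "motion": [{"offset":[0,0,0],"roll":0},{"offset":[0,0,0],"roll":0},{"offset":[0,0,0],"roll":0},{"offset":[0,0,0],"roll":0},{"offset":[0,0,0],"roll":0},{"offset":[0,0,0],"roll":0}]}}

```text
clock: 4.55
position: [0.564, 0.2975, 0.1137]
tcp_rot: [1.514, 0.982, -1.509]
wrist_force: [-3.5, -0.5, 5.3]
finger_gap: 0.0135
```

Run:
```python
from h import *
import pickle
from bench import state,cams
s=state();print(s["clock"],s["position"],jaw(s),s["qpos"].round(2),s["finger_gap"],s["wrist_force"],s["wrist_torque"])
for n in("wrist","side"):
    c=cams.snapshot(n); pickle.dump(c,open(f"{n}3.pkl","wb")); cv2.imwrite(f"pics/{n}3.png",c["image"])
```

```text
4.55 [0.5640276  0.29746643 0.11367525] -24.03671856636402 [ 0.2   0.57 -0.98  1.6   0.49  1.24 -1.29] 0.013484317294373785 [-3.4760179  -0.48252722  5.29489232] [-0.11471284  0.54414316 -0.07656055]
```

View pics/wrist3.png

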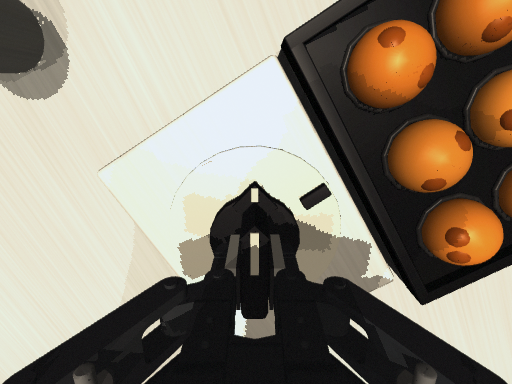

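The grip holds at 13.5 mm, and the nose is straight ahead in the wrist view. Turning clockwise in two halves.

Emit:
{"name": "send_rows", "arguments": {"motion": [{"offset":[0,0,0],"roll":4},{"offset":[0,0,0],"roll":9},{"offset":[0,0,0],"roll":14},{"offset":[0,0,0],"roll":19},{"offset":[0,0,0],"roll":24},{"offset":[0,0,0],"roll":28},{"offset":[0,0,0],"roll":28}]}}

```text
clock: 5.23
position: [0.5639, 0.2975, 0.1137]
tcp_rot: [1.843, 0.633, -1.839]
wrist_force: [-1.2, 0.5, 0.5]
finger_gap: 0.0133
```

Run:
```python
from h import *
from bench import state
s=state();print(s["clock"],s["position"],jaw(s),s["qpos"].round(2),s["finger_gap"],s["wrist_force"],s["wrist_torque"]); print(off(s,[.5638,.2965,.113]))
```

```text
5.2333 [0.56388604 0.2975157  0.11372674] -52.11919403354988 [ 0.14  0.52 -0.88  1.6   0.42  1.22 -1.73] 0.013296462999758932 [-1.18121396  0.52533003  0.50880233] [-0.0078652   0.20933473 -0.07288035]
[0.07 0.07 0.07]
```

Emit:
{"name": "send_rows", "arguments": {"motion": [{"offset":[0,0,0],"roll":4},{"offset":[0,0,0],"roll":9},{"offset":[0,0,0],"roll":14},{"offset":[0,0,0],"roll":19},{"offset":[0,0,0],"roll":23},{"offset":[0,0,0],"roll":26},{"offset":[0,0,0],"roll":26.8},{"offset":[0,0,0],"roll":26.8},{"offset":[0,0,0],"roll":26.8}]}}

```text
clock: 5.98
position: [0.5638, 0.2977, 0.1137]
tcp_rot: [2.121, 0.21, -2.118]
wrist_force: [-1.4, 0.4, 0.4]
finger_gap: 0.0137
```

Run:
```python
from line import *
import pickle
from bench import state,cams
s=state();print(s["clock"],s["position"],jaw(s),s["qpos"].round(2),s["finger_gap"],s["wrist_force"],s["wrist_torque"])
c=cams.snapshot("wrist"); pickle.dump(c,open("w4.pkl","wb")); cv2.imwrite("pics/w4.png",c["image"])
wl(c,.5635,.2962)
for P,A,k in dark(c,.099,.5635,.2962,110)[0]:
    if 60<A<400:
        M=cv2.moments(k); cc=w(np.array([M['m10']/M['m00'],M['m01']/M['m00']]),.5635,.2962); r=cv2.minAreaRect(k); print("tab?",A,cc.round(4),np.array(r[1])/S,r[2])
```

```text
5.9833 [0.56380194 0.29767162 0.11373365] -78.79356618118223 [ 0.08  0.49 -0.79  1.6   0.37  1.2  -2.16] 0.013652207335331033 [-1.38021925  0.44121461  0.35472031] [-0.01520124  0.21856566 -0.03913838]
A 165.9 [0.6591 0.3124] len 0.0217 0.0105 ang 92.0
A 37.1 [0.612  0.2555] len 0.0161 0.0024 ang -81.8
A 18.9 [0.6043 0.3044] len 0.0062 0.0031 ang 9.6
A 23.7 [0.5853 0.2569] len 0.0093 0.0032 ang -84.1
A 87.6 [0.5727 0.2698] len 0.0142 0.0094 ang -94.4
A 40.4 [0.5743 0.2522] len 0.0192 0.0037 ang -83.8
A 42.8 [0.567  0.2366] len 0.0135 0.0048 ang -126.9
A 30.1 [0.5448 0.2388] len 0.0124 0.0028 ang -122.7
A 30.3 [0.524  0.3423] len 0.0127 0.0029 ang 145.2
A 16.6 [0.5092 0.3286] len 0.0084 0.0022 ang 148.5
tab? 217.16666666666666 [0.5487 0.2055] [0.024 0.02 ] 90.0
tab? 73.33333333333333 [0.5785 0.2094] [0.02340718 0.00530907] 1.8476102352142334
tab? 115.55555555555556 [0.5886 0.2135] [0.01991416 0.01035606] 1.5074357986450195
```

View pics/w4.png

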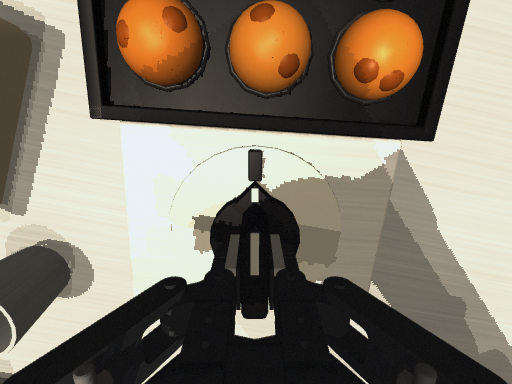

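Nose (255,184) points straight at the tab (255,165). Opening and lifting straight up for a clear check.

Emit:
{"name": "send_rows", "arguments": {"hand": 4.5, "motion": [{"offset":[0,0,0],"roll":0},{"offset":[0,0,0],"roll":0},{"offset":[0,0,0],"roll":0},{"offset":[0,0,0],"roll":0},{"offset":[0,0,0],"roll":0}]}}

```text
clock: 6.45
position: [0.564, 0.2975, 0.1137]
tcp_rot: [2.121, 0.21, -2.118]
wrist_force: [0.3, -0.8, 0.2]
finger_gap: 0.0454
```

Emit:
{"name": "send_rows", "arguments": {"motion": [{"offset":[-1,0,0],"roll":0},{"offset":[-3,0,0],"roll":0},{"offset":[-6,0,0],"roll":0},{"offset":[-9,0,0.5],"roll":0},{"offset":[-11,0,2],"roll":0},{"offset":[-12,0,4],"roll":0},{"offset":[-12,0,5.5],"roll":0},{"offset":[-12,0,6],"roll":0},{"offset":[-12,0,6],"roll":0}]}}

```text
clock: 7.2
position: [0.5043, 0.2857, 0.2345]
tcp_rot: [2.122, 0.21, -2.116]
wrist_force: [-0.3, 0.2, 0.1]
finger_gap: 0.0448
```

Run:
```python
from line import *
import pickle
from bench import state,cams
s=state();print(s["clock"],s["position"],jaw(s),s["finger_gap"],s["wrist_force"])
for n in("wrist","side","top"):
    c=cams.snapshot(n); pickle.dump(c,open(f"{n}5.pkl","wb")); cv2.imwrite(f"pics/{n}5.png",c["image"])
    print(n); wl(c,.5635,.2962)
    for P,A,k in dark(c,.099,.5635,.2962,110)[0]:
        if 60<A<400:
            M=cv2.moments(k); cc=w(np.array([M['m10']/M['m00'],M['m01']/M['m00']]),.5635,.2962); r=cv2.minAreaRect(k); print("tab?",A,cc.round(4),np.array(r[1])/S,r[2])
    if n!="top":cv2.imwrite(f"pics/r5{n}.png",topgrid(c,.5635,.2962,.08,.104,4500))
cv2.imwrite("pics/r5.png",cv2.resize(np.hstack([cv2.imread("pics/r5wrist.png"),cv2.imread("pics/r5side.png")]),(800,400)))
```

```text
7.2 [0.5042507  0.2857013  0.23452976] -78.76059165597493 0.04479592710746295 [-0.26161483  0.1563432   0.09030658]
wrist
A 82.2 [0.5757 0.2989] len 0.022 0.0039 ang 10.9
tab? 146.38888888888889 [0.6076 0.3047] [0.01921938 0.0088906 ] 78.69007110595703
side
A 132.9 [0.6605 0.282 ] len 0.0307 0.0092 ang -85.1
A 105.3 [0.4682 0.3156] len 0.0177 0.0075 ang 89.0
top
A 52.7 [0.6604 0.3053] len 0.0092 0.0074 ang -80.0
```

View pics/r5.png

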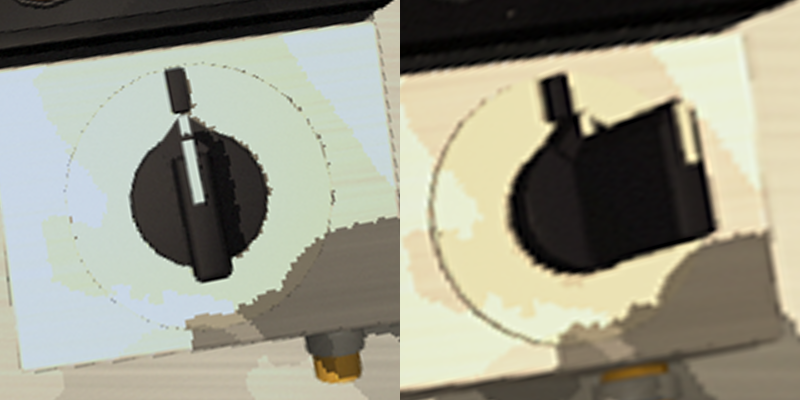

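The wrist view shows nose and tab in one line: the nose is at 10.9°, the tab bears 10.9° and its long axis is at 11.3°. The ring is where it was to within about 0.5 mm. The gripper is clear, so I'm handing in.

Run:
```python
from bench import state,ticket
s=state(); print(s["clock"],s["position"],s["wrist_force"]); print(ticket.hand_in())
```

```text
7.35 [0.50575787 0.28514765 0.23336537] [ 0.89645118 -0.62663463 -1.38880689]
the job is handed in; nothing more can be done
None
```

I turned the full plate's knob about 55° clockwise, from 66° to 10.9° in the world frame, so its nose points at the black tab. Then I let go, lifted clear and handed the job in at 7.35 s.

- **Alignment:** After release, the wrist view put the nose at 10.9°. The tab bears 10.9° from the knob's axis, and its own long axis reads 11.3°.
- **Marker ring:** The tab stayed where it was to within about 0.5 mm.
- **Contact:** Wrist forces were about 6 N at most in the readings after each move, and the gripper finished about 9 cm above the knob, touching nothing.
- **Empty plate's knob:** The arm never came near it. I did not measure it again at the end.
- **Weaker checks:** In the last side and top pictures my line and tab finder got no usable reading, so the final angles come from the wrist camera alone. The side picture agreed by eye. In the first pictures, the knob's outline fitted poorly in the side and top views, so I took the axis from the wrist view and the ring, which agreed to within 1 mm.

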